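Lay out a bearing-shop order on its outline pads

TASK

Make up the customer's order on the counter: lay each of the four loose parts on the white pad that carries its outline in its own colour, centred within the outline, square flange and long foot lined up with theirs, and resting the same way up as now. Let go of everything, and leave the grease tin and the small carton where they stand.

Things in the scene. Friction and masses are not known exactly. Their poses are not given: they have to be found in the camera images.
- big_bearing_mid (a point): Large ball bearing lying flat: steel disc with a blue seal ring on its upper face and its bore closed by a black plug; 62 mm outside diameter, 17 mm tall, about 0.2 kg. The point is its centre, half-way up (8.5 mm above its underside); z up. Belongs on the pad with the blue ring.
- small_bearing_mid (a point): Small ball bearing lying flat: steel disc with a red seal ring and a black-plugged bore; 40 mm outside diameter, 12 mm tall, under 0.1 kg. The point is its centre, half-way up (6 mm above its underside); z up. Belongs on the pad with the red ring.
- flange_bush_mid (a point): Brass-coloured flanged bush: a square flange 50 x 50 x 6 mm lying on the counter, with an upright round sleeve of 36 mm outside and 24 mm inside diameter on it; 32 mm tall in all, about 0.2 kg. The point is on its axis, half-way up (16 mm above its underside); z up, x and y along the flange's edges. Belongs on the pad with the brass square, edges parallel (any quarter turn will do).
- pillow_block_mid (a point): Green pillow block standing upright: foot 72 mm long (along x) x 22 mm wide (along y) x 8 mm thick, on its middle a round-topped housing 38 mm long (x), 20 mm thick (y) with flat faces towards +y and -y; 40 mm tall in all, about 0.25 kg. The point is its centre, half-way up (20 mm above its underside); z up. Belongs on the pad with the green bar, its foot along the bar (either way round).
- pad_big_top (a point): White square pad, 92 x 92 x 4 mm, with a blue ring of 74 mm outside diameter: the place of the large bearing. Fixed to the counter. The point is the centre of the pad's top face, 4 mm above the counter; z up, x and y along the pad's edges.
- pad_small_top (a point): White square pad, 92 x 92 x 4 mm, with a red ring of 52 mm outside diameter: the place of the small bearing. Fixed to the counter. The point is the centre of the pad's top face, 4 mm above the counter; z up, x and y along the pad's edges.
- pad_bush_top (a point): White square pad, 92 x 92 x 4 mm, with a brass-coloured 62 mm square, its edges parallel to the pad's, and a white round spot in the middle: the place of the flanged bush. Fixed to the counter. The point is the centre of the pad's top face, 4 mm above the counter; z up, x and y along the pad's edges.
- pad_block_top (a point): White square pad, 92 x 92 x 4 mm, with a green bar 84 mm long along the pad's x and 34 mm wide along its y: the place of the pillow block. Fixed to the counter. The point is the centre of the pad's top face, 4 mm above the counter; z up, x and y along the pad's edges.
- grease_tin_mid (a point): Orange round grease tin, 64 mm diameter, 44 mm tall, standing loose among the parts; to be left alone. The point is its centre, half-way up.
- carton_mid (a point): Small brown carton, 60 x 45 x 45 mm (x, y, z), with a grey band round it, standing loose among the parts; to be left alone. The point is its centre, half-way up.
Not all that is in view belongs to the job. Leave any purple look-alike of the part that bears small_bearing_mid alone. What is shaped like the part that bears pad_block_top but pink or turquoise is not meant.

How it is judged:
By the outcome, as a careful person would: the job done as asked, in the order asked, and still so for the second after the job is handed in, with the robot touching nothing.
It also fails if it takes over 106 s, if anything falls off the work surface, if the arm or the gripper's body presses on something with over 40 N, if the wrist force passes 120 N, or if a joint passes its speed limit or range.

ROBOT

A 7-joint arm with a two-finger parallel gripper is mounted at the origin on the work surface. World frame = base frame: x ahead of the robot, y to its left, z up, the work surface at z = 0. Lengths are in m, angles in degrees, forces in N, time in s.
With the tool pointing down it reaches from about 0.4 to 0.75 m from the base axis. Payload 19.5 kg.
Tool frame: the origin (TCP) lies midway between the tips of the shut fingers; the grasp point (between the pads) lies 19 mm behind it (env.hold_point_z is the distance from the TCP to the grasp point, in m); z points along the fingers, y is the direction in which the jaws open and shut (so a half turn about z gives the same grasp; the last joint's range is limited). The gripper opens to 85 mm and grips with 20 to 120 N. Pads are 22 mm wide; open, the fingers measure 114 mm over their backs; the gripper's body (76 mm by 85 mm) begins 54 mm behind the grasp point. The pads swing forward as they close: fully open they stand 13 mm farther back than shut.
Start: joints at [-69.368, 40.479, -1.581, 85.061, 1.261, 54.483, -4.326], TCP at [0.225, 0.529, 0.231] pointing down, gripper open.
Joint ranges: [-155.06, 155.06], [-18.47, 123.98], [-90, 86.84], [0, 140.48], [-83.41, 263.41], [0, 116], [-161.91, 161.91]. Speed limits (degrees/s): [108.29, 108.29, 147.25, 147.25, 172.46, 172.46, 172.46].

INTERFACE

Orientations are given as a 3x3 rotation matrix whose columns are the frame's x, y, z axes.
In Python, from workcell import env, get_image, camera_info gives the robot as it stands.
- The arm moves only by the shell command python3 -m pendant 'ROWS' [OPENING] [FORCE]. ROWS is JSON, a list of rows, each a list of 4 numbers: the shift along the world's x, y, z in m, then the turn about the world's z in rad. A call has 1 to 12 rows; each row is the pose to reach, as a shift and turn from the pose commanded when the call began; what a row does not reach only later rows make up. A row lasts 1/8 s, in which the tool goes at most 62.5 mm and 10.7 degrees, less where a joint would pass 70% of its speed; a pose out of reach is approached as far as the arm can. A call with a gripper value outside its range is refused whole. OPENING is the opening, from 0 (shut) to 1 (fully open), set as the call begins (- or left out, the last holds). The fingers move at their own pace and stop on an object; FORCE is the grip in N (left out, the last holds). Time passes only in rows, so rows that repeat a pose let the fingers close. It gives the time, the measured TCP pose, the force and the opening at its end, in the units of the state.
- env.read_state(): the state, without advancing time (a new reading comes with each control period).
- get_image(name): name is "side" or "top" or "wrist"; returns (picture, depth): 420x560x3 uint8, red, green, blue; 420x560 float32, m along the optical axis (not along the pixel's ray), 0 where there is no reading.
- camera_info(name): a dict with "camera_matrix" (3x3 intrinsics, pixels), "rvec" (rotation vector, rad) and "tvec" (3), from world to camera coordinates, as OpenCV has them. Camera axes: x right, y down, z forward; pixel columns grow to the right and rows downward; lengths in m; the calibration is good to about 2 mm. The wrist camera is an equidistant fisheye: a pixel r from the principal point sees the ray r / f radians off the axis. A picture is of the moment at which its call begins: read the wrist's pose just before it. camera_info takes no time and is no camera call; for the wrist camera it gives the pose at the moment of the call.
- env.job_done(): hands the job in, once; it reports no verdict.
The state is a dict: "time": time; "joint_positions": joint angles; "joint_velocities": joint speeds; "joint_efforts": joint torques, N m; "tcp_pos": TCP position; "tcp_rot": TCP orientation; "wrist_force": force on the tool from outside, world axes, zero at the start; "torque": the same for the moment, N m; "opening": opening from 0.0 (shut) to 1.0 (fully open).
Only numpy, scipy, OpenCV 4.12 (cv2) and the standard library are available. Lean on these libraries where they do the work, as an engineer would, in place of code of your own. Each camera call takes 0.05 s, during which the arm holds its last target.

## Working session

There is one attempt and no reset: what is moved stays moved. The work goes in short steps, Python scripts to look and compute and a shell command to move; the robot and the scene stay as the last step left them, time stands still between calls to the robot, and variables do not carry over. Pictures are saved under pics/ and viewed, and the job is handed in when it is done.

```bash
mkdir -p pics; ls; python3 - <<'E'
from workcell import env,get_image,camera_info
import cv2,numpy as np
for n in("top","side","wrist"):
    i,d=get_image(n); cv2.imwrite(f"pics/{n}0.png",i[:,:,::-1]); np.save(f"pics/{n}0.npy",d)
    print(n,camera_info(n))
s=env.read_state(); print(s['time'],s['tcp_pos'],s['tcp_rot'],env.hold_point_z)
E
```

```text
pics
top {'camera_matrix': array([[425.02594118,   0.        , 282.53778786],
       [  0.        , 425.02594118, 204.83804028],
       [  0.        ,   0.        ,   1.        ]]), 'rvec': array([ 2.24272537, -1.96675808,  0.20848592]), 'tvec': array([-0.13054829,  0.44247232,  0.99947503])}
side {'camera_matrix': array([[381.79989192,   0.        , 279.30629708],
       [  0.        , 381.79989192, 213.26271529],
       [  0.        ,   0.        ,   1.        ]]), 'rvec': array([ 2.17327405, -0.9033575 ,  0.38342019]), 'tvec': array([-0.3868596 ,  0.20218714,  0.71245847])}
wrist {'camera_matrix': array([[325.1922621 ,   0.        , 282.45177036],
       [  0.        , 325.1922621 , 203.48524968],
       [  0.        ,   0.        ,   1.        ]]), 'rvec': array([-2.4122488 , -1.59566921, -0.23031438]), 'tvec': array([-0.5751597 , -0.0380217 ,  0.37800329])}
0.15 [0.22478794 0.52906052 0.23096427] [[-9.20370482e-01  3.91047423e-01 -2.98450690e-04]
 [ 3.91047537e-01  9.20370228e-01 -6.83313500e-04]
 [ 7.47714550e-06 -7.45609983e-04 -9.99999722e-01]] 0.0187
```

View pics/top0.png

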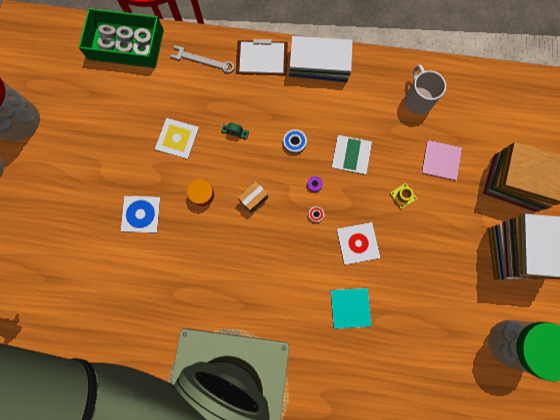

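View pics/side0.png

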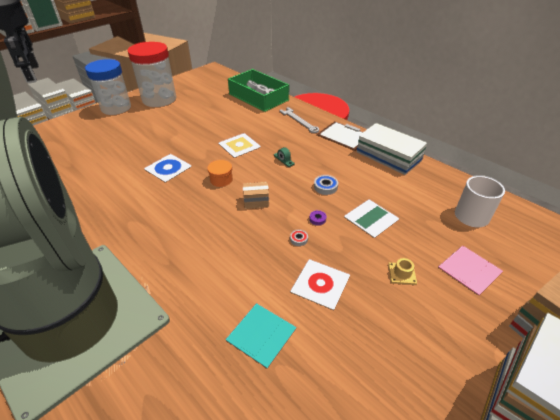

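View pics/wrist0.png

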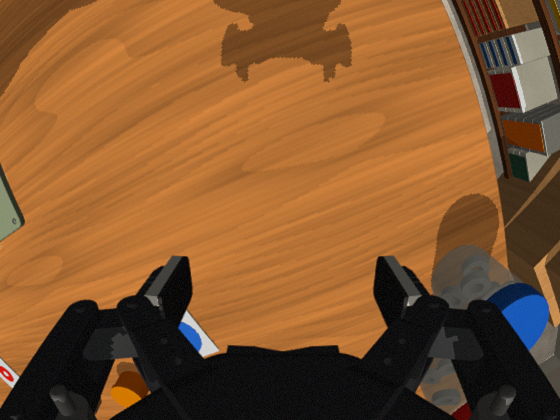

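```bash
cat > h.py <<'E'
import cv2,numpy as np
from workcell import env,get_image,camera_info
def ray(name,uv,info=None):
    c=info or camera_info(name);K=c['camera_matrix'];R,_=cv2.Rodrigues(c['rvec']);t=c['tvec']
    x=np.array([(uv[0]-K[0,2])/K[0,0],(uv[1]-K[1,2])/K[1,1]])
    if name=='wrist':
        r=np.hypot(*x); d=np.array([*(x/r*np.sin(r) if r>1e-9 else x),np.cos(r)])
    else: d=np.array([*x,1.])
    return -R.T@t, R.T@d
def pt(name,uv,z,info=None):
    o,d=ray(name,uv,info); return (o+d*(z-o[2])/d[2])[:2]
def proj(name,P,info=None):
    c=info or camera_info(name);K=c['camera_matrix'];R,_=cv2.Rodrigues(c['rvec'])
    p=R@np.array(P)+c['tvec']
    if name=='wrist':
        a=np.arctan2(np.hypot(p[0],p[1]),p[2]);q=p[:2]/np.hypot(p[0],p[1])*a
    else:q=p[:2]/p[2]
    return q*K[0,0]+K[:2,2]
E
python3 - <<'E'
import cv2,numpy as np
i=cv2.imread('pics/top0.png')
c=i[105:275,110:300]; cv2.imwrite('pics/ta.png',cv2.resize(c,None,fx=4,fy=3.5,interpolation=cv2.INTER_CUBIC)[:595])
c=i[115:265,280:480]; cv2.imwrite('pics/tb.png',cv2.resize(c,None,fx=4,fy=4,interpolation=cv2.INTER_CUBIC))
E
```

```text
(no output)
```

View pics/ta.png

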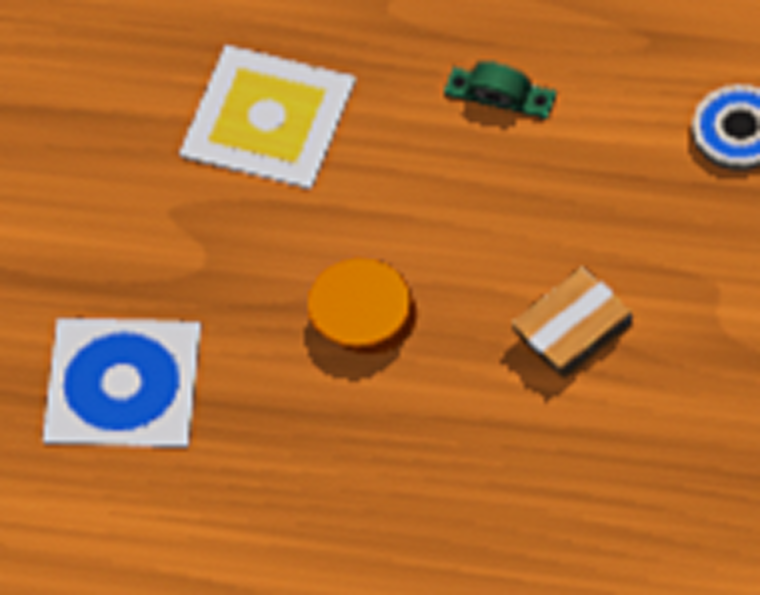

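View pics/tb.png

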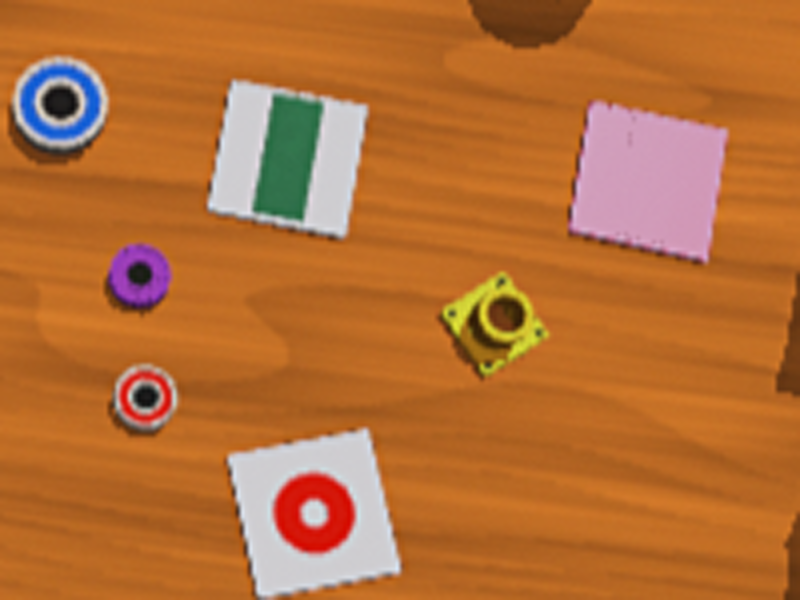

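```bash
cat > m.py <<'E'
from h import *
A=lambda p:(110+(p[0]+.5)/4-.5,105+(p[1]+.5)/3.5-.5)
B=lambda p:(280+(p[0]+.5)/4-.5,115+(p[1]+.5)/4-.5)
def quad(n,f,ps,z):
    w=np.array([pt('top',f(p),z) for p in ps]); c=w.mean(0)
    e=[w[(k+1)%4]-w[k] for k in range(4)]
    print(n,'c',c.round(4),'len',[round(np.hypot(*x)*1e3,1) for x in e],'ang',[round(np.degrees(np.arctan2(x[1],x[0])),1) for x in e])
quad('pad_bush',A,[(227,45),(355,75),(311,187),(180,155)],.004)
quad('pad_big',A,[(57,318),(200,322),(188,446),(43,441)],.004)
quad('pad_block',B,[(232,80),(367,105),(345,237),(208,210)],.004)
quad('pad_small',B,[(228,455),(368,430),(400,572),(260,598)],.004)
quad('flange',B,[(503,272),(548,332),(486,377),(440,317)],.006)
quad('foot',A,[(452,66),(556,92),(549,119),(445,92)],.008)
quad('carton',A,[(583,267),(632,313),(566,368),(513,325)],.045)
for n,f,p,z in[('padbigC',A,(122,382),.004),('padbushC',A,(266,115),.004),('padsmallC',B,(314,513),.004),('big',B,(60,102),.017),('small',B,(146,397),.012),('purple',B,(139,273),.012),('bushtop',B,(506,314),.032),('tin',A,(361,303),.044)]:
    print(n,pt('top',f(p),z).round(4))
E
python3 m.py
```

```text
pad_bush c [0.6081 0.2305] len [np.float64(89.7), np.float64(92.6), np.float64(90.7), np.float64(92.0)] ang [np.float64(-98.2), np.float64(171.7), np.float64(81.5), np.float64(-8.9)]
pad_big c [0.3944 0.2857] len [np.float64(91.9), np.float64(91.7), np.float64(91.7), np.float64(91.1)] ang [np.float64(-84.3), np.float64(-173.9), np.float64(95.2), np.float64(6.3)]
pad_block c [ 0.6236 -0.233 ] len [np.float64(90.6), np.float64(92.4), np.float64(90.6), np.float64(91.6)] ang [np.float64(-93.6), np.float64(176.1), np.float64(85.9), np.float64(-3.9)]
pad_small c [ 0.3924 -0.272 ] len [np.float64(90.9), np.float64(91.3), np.float64(89.5), np.float64(91.6)] ang [np.float64(-72.3), np.float64(-162.3), np.float64(107.9), np.float64(18.5)]
flange c [ 0.5285 -0.3752] len [np.float64(47.8), np.float64(51.0), np.float64(47.9), np.float64(51.9)] ang [np.float64(-138.8), np.float64(132.8), np.float64(42.3), np.float64(-47.3)]
foot c [0.6449 0.0805] len [np.float64(72.4), np.float64(22.0), np.float64(72.4), np.float64(21.3)] ang [np.float64(-99.2), np.float64(176.3), np.float64(80.3), np.float64(-3.4)]
carton c [0.4697 0.0038] len [np.float64(45.5), np.float64(56.5), np.float64(45.3), np.float64(60.1)] ang [np.float64(-130.1), np.float64(142.1), np.float64(54.5), np.float64(-37.7)]
padbigC [0.3939 0.2856]
padbushC [0.608 0.232]
padsmallC [ 0.3924 -0.272 ]
big [ 0.6371 -0.0799]
small [ 0.4508 -0.1582]
purple [ 0.5307 -0.1445]
bushtop [ 0.5291 -0.3752]
tin [0.4635 0.136 ]
```

```bash
python3 -m pendant '[[0.42,-0.4486,-0.1,-1.34],[0.42,-0.4486,-0.1,-1.34],[0.42,-0.4486,-0.1,-1.34],[0.42,-0.4486,-0.1,-1.34],[0.42,-0.4486,-0.1,-1.34],[0.42,-0.4486,-0.1,-1.34],[0.42,-0.4486,-0.1,-1.34],[0.42,-0.4486,-0.1,-1.34],[0.42,-0.4486,-0.1,-1.34],[0.42,-0.4486,-0.1,-1.34],[0.42,-0.4486,-0.1,-1.34],[0.42,-0.4486,-0.1,-1.34]]' 1 30
cat > look.py <<'E'
import sys
from h import *
tag=sys.argv[1]
for n in sys.argv[2:]:
    info=camera_info(n); i,d=get_image(n); cv2.imwrite(f"pics/{n}{tag}.png",i[:,:,::-1]); np.save(f'pics/{n}{tag}.npy',np.array([info],dtype=object),allow_pickle=True)
s=env.read_state(); y=s['tcp_rot'][:,1]
print(s['time'],np.round(s['tcp_pos'],4),'jaw',np.degrees(np.arctan2(y[1],y[0])).round(2),s['opening'],np.round(s['joint_positions'],1))
E
python3 look.py 1 wrist
```

```text
time: 1.65
tcp_pos: [0.6445, 0.081, 0.1309]
tcp_rot: [[0.17, 0.985, -0.001], [0.985, -0.17, 0.0], [0.0, -0.001, -1.0]]
wrist_force: [0.2, -0.0, 0.8]
opening: 1.002
1.7 [0.6444 0.0816 0.1313] jaw -9.74 0.9978439462920785 [-15.6  54.7  13.1  74.5 -13.5  52.3  -9.3]
```

View pics/wrist1.png

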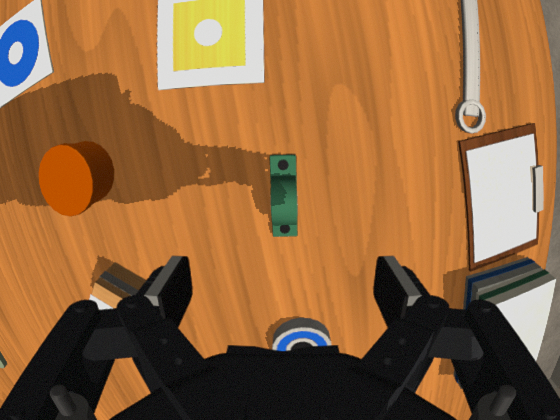

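```bash
python3 - <<'E'
from h import *
info=np.load('pics/wrist1.npy',allow_pickle=True)[0]
i=cv2.imread('pics/wrist1.png')
cv2.imwrite('pics/w1c.png',cv2.resize(i[140:260,220:360],None,fx=5,fy=5,interpolation=cv2.INTER_CUBIC))
w=np.array([pt('wrist',p,.008,info) for p in[(270,155),(297,154),(298.5,236),(274,237)]]);print(w.round(4),w.mean(0),np.degrees(np.arctan2(*(w[0]+w[1]-w[2]-w[3])[::-1])))
E
```

```text
[[0.6419 0.1174]
 [0.6639 0.1145]
 [0.6538 0.0431]
 [0.6324 0.0459]] [0.64799576 0.08023062] 82.15772028355835
```

View pics/w1c.png

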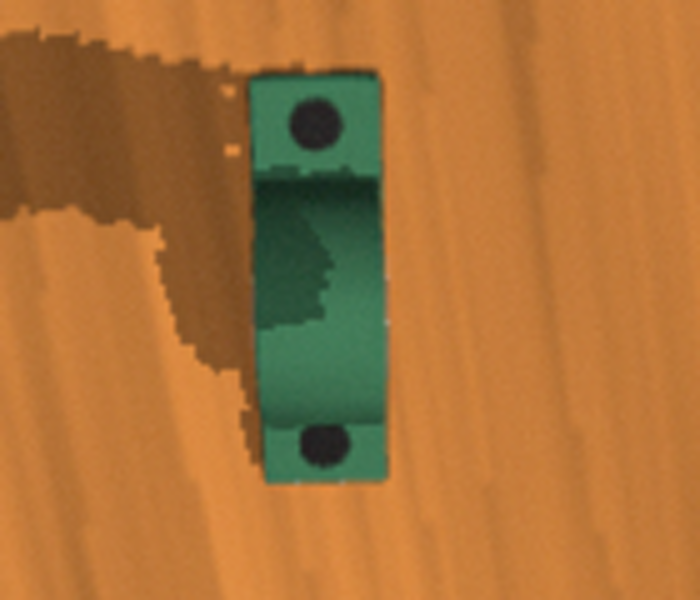

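```bash
python3 -m pendant '[[0.002,-0.001,-0.05,0.02],[0.002,-0.001,-0.1,0.02],[0.002,-0.001,-0.12,0.02],[0.002,-0.001,-0.12,0.02],[0.002,-0.001,-0.12,0.02]]' 1 30
python3 -m pendant '[[0,0,0,0],[0,0,0,0],[0,0,0,0],[0,0,0,0],[0,0,0,0],[0,0,0,0],[0,0,0,0],[0,0,0,0]]' 0 35; python3 look.py 2 wrist
```

```text
time: 2.33
tcp_pos: [0.6478, 0.0799, 0.0133]
tcp_rot: [[0.15, 0.989, 0.002], [0.989, -0.15, 0.0], [0.001, 0.002, -1.0]]
wrist_force: [0.7, 0.6, 0.3]
opening: 1.0
time: 3.32
tcp_pos: [0.6469, 0.0796, 0.0115]
tcp_rot: [[0.15, 0.989, 0.0], [0.989, -0.15, 0.0], [0.0, 0.0, -1.0]]
wrist_force: [-1.7, 0.1, 4.9]
opening: 0.229
3.375 [0.6469 0.0796 0.0115] jaw -8.65 0.2260197678027344 [-14.3  64.3  10.5  77.1 -14.8  40.   -6.9]
```

View pics/wrist2.png

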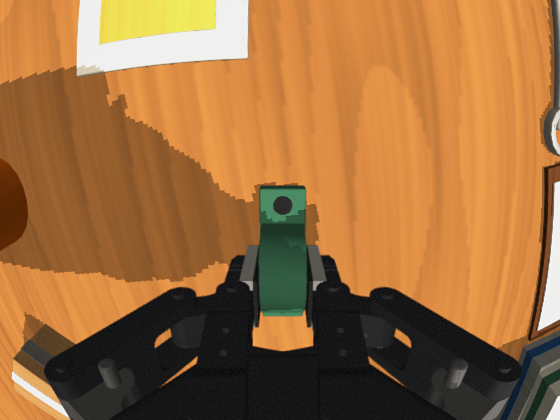

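```bash
python3 -m pendant '[[0,0,0.04,0],[0,0,0.08,0],[-0.023,-0.3135,0.08,-1.49],[-0.023,-0.3135,0.08,-1.49],[-0.023,-0.3135,0.08,-1.49],[-0.023,-0.3135,0.08,-1.49],[-0.023,-0.3135,0.08,-1.49],[-0.023,-0.3135,0.08,-1.49],[-0.023,-0.3135,0.08,-1.49],[-0.023,-0.3135,0.08,-1.49],[-0.023,-0.3135,0.08,-1.49],[-0.023,-0.3135,0.08,-1.49]]'; python3 look.py 3 wrist
```

```text
time: 4.88
tcp_pos: [0.6238, -0.2339, 0.0911]
tcp_rot: [[0.998, -0.066, -0.0], [-0.066, -0.998, 0.0], [-0.0, -0.0, -1.0]]
wrist_force: [-0.3, -0.2, -2.1]
opening: 0.223
4.925 [ 0.6238 -0.2339  0.0912] jaw -93.82 0.22759979934811284 [  5.6  62.   31.1  72.2 -34.   54.8 -51.2]
```

View pics/wrist3.png

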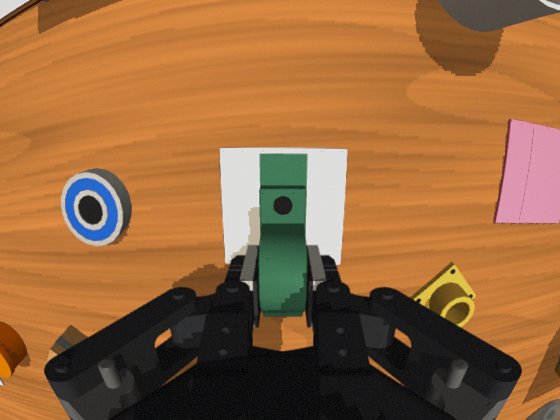

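```bash
python3 - <<'E'
from h import *
info=np.load('pics/wrist3.npy',allow_pickle=True)[0]
a,b=[pt('wrist',p,.004,info) for p in[(220,149),(347,150)]]
e=(b-a);print(a,b,np.hypot(*e),np.degrees(np.arctan2(e[1],e[0])))
u=e/np.hypot(*e);n=np.array([u[1],-u[0]]);print((a+b)/2+n*.046,(a+b)/2-n*.046)
c,d=pt('wrist',(226,262),.004,info),pt('wrist',(342,265),.004,info);print(c,d)
# bar far end, block far foot end (top z)
print([pt('wrist',p,.004,info) for p in[(260,154),(307,154)]])
zb=.0911-.0115+.008
w=[pt('wrist',p,zb,info) for p in[(260,187.5),(306,187)]];print(w,np.mean(w,0)-[.036,-.0025])
E
```

```text
[ 0.67321145 -0.19237964] [ 0.66650593 -0.28292354] 0.09079185608165168 -94.23549283290096
[ 0.62398432 -0.23425421] [ 0.71573306 -0.24104896]
[ 0.58446379 -0.18634094] [ 0.5756041  -0.27818141]
[array([ 0.6673136, -0.2207489]), array([ 0.66511602, -0.25400169])]
[array([ 0.66271639, -0.2260393 ]), array([ 0.66155041, -0.24719104])] [ 0.6261334  -0.23411517]
```

```bash
python3 -m pendant '[[-0.0015,0,-0.04,-0.004],[-0.0015,0,-0.065,-0.004],[-0.0015,0,-0.0755,-0.004],[-0.0015,0,-0.0755,-0.004],[-0.0015,0,-0.0755,-0.004]]'
python3 -m pendant '[[0,0,0,0],[0,0,0,0],[0,0,0,0],[0,0,0,0],[0,0,0.04,0],[0,0,0.09,0],[-0.0935,-0.14,0.09,0],[-0.0935,-0.14,0.09,0],[-0.0935,-0.14,0.09,0],[-0.0935,-0.14,0.09,0],[-0.0935,-0.14,0.09,0]]' 1; python3 look.py 4 wrist top
```

```text
time: 5.55
tcp_pos: [0.6226, -0.2341, 0.0164]
tcp_rot: [[0.997, -0.073, 0.001], [-0.073, -0.997, -0.0], [0.001, 0.0, -1.0]]
wrist_force: [0.0, 0.9, -2.7]
opening: 0.226
time: 6.92
tcp_pos: [0.5293, -0.3734, 0.1057]
tcp_rot: [[0.997, -0.074, 0.0], [-0.074, -0.997, 0.001], [0.0, -0.001, -1.0]]
wrist_force: [-0.4, -0.1, -0.4]
opening: 0.997
7.025 [ 0.5297 -0.3728  0.1056] jaw -94.16 1.0007476009264344 [ 20.1  59.   29.5  76.4 -32.   52.8 -37.1]
```

View pics/wrist4.png

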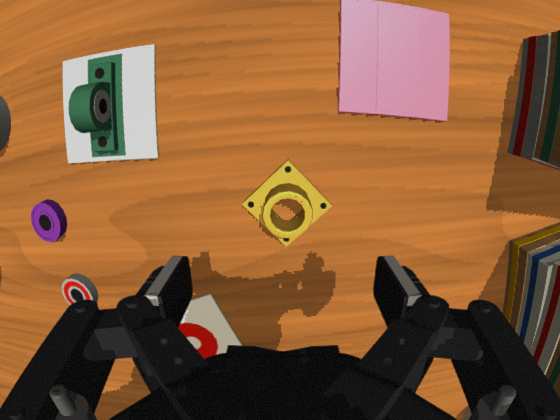

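View pics/top4.png

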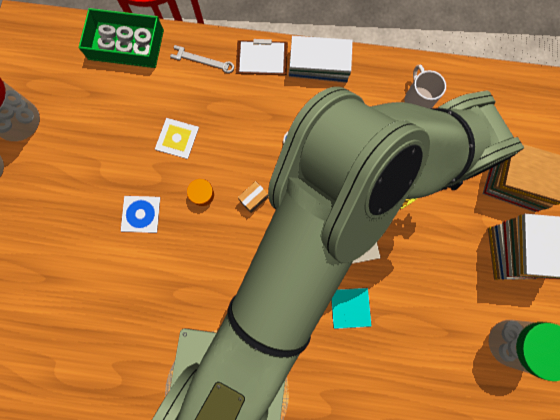

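```bash
python3 - <<'E'
import cv2
i=cv2.imread('pics/wrist4.png')
cv2.imwrite('pics/w4c.png',cv2.resize(i[145:265,220:360],None,fx=5,fy=5,interpolation=cv2.INTER_CUBIC))
cv2.imwrite('pics/w4d.png',cv2.resize(i[35:175,50:170],None,fx=4,fy=4,interpolation=cv2.INTER_CUBIC))
E
```

```text
(no output)
```

View pics/w4c.png

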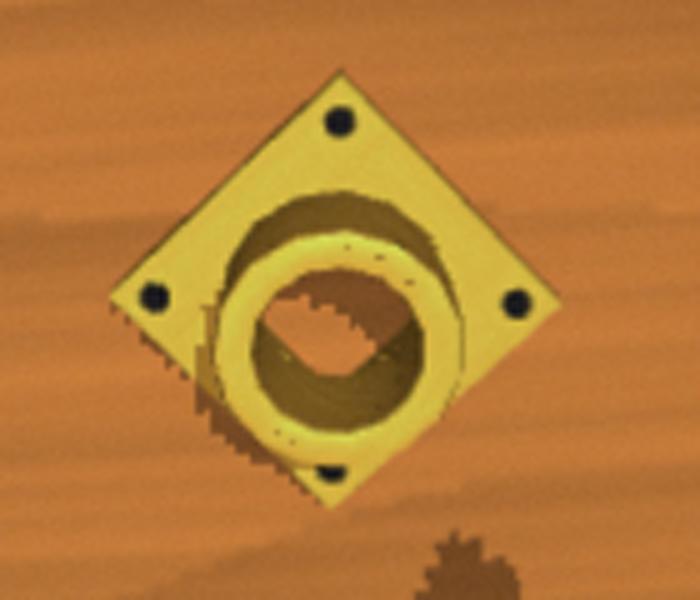

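View pics/w4d.png

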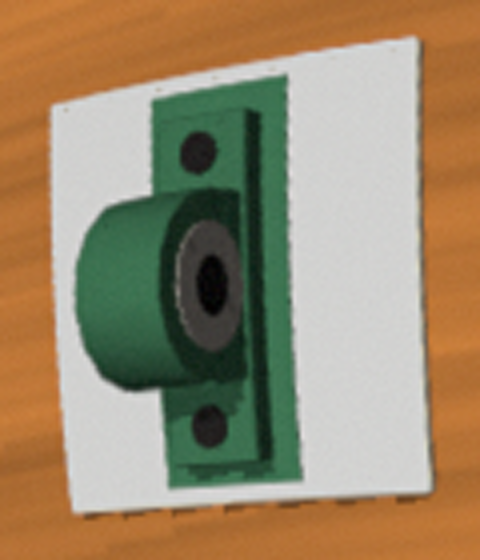

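```bash
cat > k4.py <<'E'
from h import *
info=np.load('pics/wrist4.npy',allow_pickle=True)[0]
W=lambda p,z:pt('wrist',p,z,info)
C=lambda p:(220+(p[0]+.5)/5-.5,145+(p[1]+.5)/5-.5)
D=lambda p:(50+(p[0]+.5)/4-.5,35+(p[1]+.5)/4-.5)
w=np.array([W(C(p),.006) for p in[(341,71),(561,305),(332,507),(110,298)]]);print(w,w.mean(0))
for k in range(4):
    e=w[(k+1)%4]-w[k];print(np.hypot(*e),np.degrees(np.arctan2(e[1],e[0])))
print('ring',W(C((338,333)),.032))
pads=np.array([W(D(p),.004) for p in[(50,105),(416,38),(433,492),(74,514)]]);print('pad',pads,pads.mean(0))
bar=np.array([W(D(p),.004) for p in[(152,100),(287,75),(301,481),(169,488)]]);print('bar',bar,bar.mean(0))
f=np.array([W(D(p),.012) for p in[(161,121),(248,107),(261,459),(175,466)]]);print('foot top',f,f.mean(0))
E
python3 k4.py
```

```text
[[ 0.56617139 -0.37995125]
 [ 0.52710659 -0.41172832]
 [ 0.49564857 -0.37358366]
 [ 0.53344636 -0.3415885 ]] [ 0.53059323 -0.37671293]
0.05035713467150978 -140.87354012598684
0.049443123977496777 129.51250673316926
0.04952133302963393 40.24731908632634
0.050424481592197104 -49.53442507192146
ring [ 0.5334798  -0.37683833]
pad [[ 0.67359835 -0.19253415]
 [ 0.66679612 -0.28332764]
 [ 0.576172   -0.27765201]
 [ 0.58227633 -0.18674239]] [ 0.6247107  -0.23506405]
bar [[ 0.66760278 -0.22078051]
 [ 0.66519934 -0.25430254]
 [ 0.58184445 -0.24809407]
 [ 0.58452068 -0.21466574]] [ 0.62479181 -0.23446072]
foot top [[ 0.6604975  -0.22795557]
 [ 0.65859206 -0.24909639]
 [ 0.58805369 -0.2438256 ]
 [ 0.58942043 -0.22246884]] [ 0.62414092 -0.2358366 ]
```

```bash
python3 -m pendant '[[0.002,-0.0035,-0.04,0],[0.002,-0.0035,-0.08,0],[0.002,-0.0035,-0.0955,0],[0.002,-0.0035,-0.0955,0],[0.002,-0.0035,-0.0955,0]]'
python3 -m pendant '[[0,0,0,0],[0,0,0,0],[0,0,0,0],[0,0,0,0],[0,0,0,0],[0,0,0,0],[0,0,0,0]]' 0 35; python3 look.py 5 wrist
```

```text
time: 7.65
tcp_pos: [0.5316, -0.3777, 0.0118]
tcp_rot: [[0.997, -0.074, 0.002], [-0.074, -0.997, -0.001], [0.002, 0.001, -1.0]]
wrist_force: [-0.1, 0.8, 0.5]
opening: 0.999
time: 8.52
tcp_pos: [0.531, -0.3775, 0.0107]
tcp_rot: [[0.997, -0.074, 0.0], [-0.074, -0.997, -0.0], [0.0, 0.0, -1.0]]
wrist_force: [-0.8, 1.2, 6.4]
opening: 0.399
8.575 [ 0.531  -0.3775  0.0107] jaw -94.25 0.3964427143380706 [ 21.8  66.6  25.9  77.4 -35.3  44.  -34.5]
```

View pics/wrist5.png

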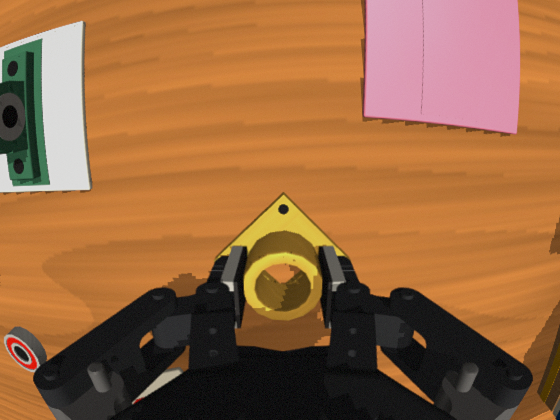

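```bash
python3 - <<'E'
from h import *
info=np.load('pics/wrist5.npy',allow_pickle=True)[0]
W=lambda p:pt('wrist',p,.006,info)
a,b,c=W((283.5,193)),W((218,255)),W((347,253))
for e in(b-a,c-a):print(np.degrees(np.arctan2(e[1],e[0]))%90)
print(a, a-np.array([np.cos(np.radians(-5)),np.sin(np.radians(-5))])*.05*2**.5/2)
E
```

```text
40.0082481568011
41.57388127465504
[ 0.56625587 -0.3805766 ] [ 0.53103507 -0.37749518]
```

```bash
python3 -m pendant '[[0,0,0.05,0],[0,0,0.09,0],[0.077,0.6085,0.09,0.717],[0.077,0.6085,0.09,0.717],[0.077,0.6085,0.09,0.717],[0.077,0.6085,0.09,0.717],[0.077,0.6085,0.09,0.717],[0.077,0.6085,0.09,0.717],[0.077,0.6085,0.09,0.717],[0.077,0.6085,0.09,0.717],[0.077,0.6085,0.09,0.717],[0.077,0.6085,0.09,0.717]]'; python3 -m pendant '[[0,0,0,0],[0,0,0,0]]'; python3 look.py 6 wrist
```

```text
time: 10.07
tcp_pos: [0.6075, 0.234, 0.1002]
tcp_rot: [[0.8, 0.601, -0.0], [0.601, -0.8, 0.0], [-0.0, -0.001, -1.0]]
wrist_force: [0.8, -0.2, -1.9]
opening: 0.398
time: 10.32
tcp_pos: [0.6077, 0.2304, 0.1001]
tcp_rot: [[0.801, 0.599, -0.0], [0.599, -0.801, -0.001], [-0.001, 0.0, -1.0]]
wrist_force: [-0.6, -0.5, -2.3]
opening: 0.396
10.375 [0.6079 0.2299 0.1003] jaw -53.24 0.3909276868817548 [-34.8  59.2  27.2  76.  -29.8  51.9 -53.8]
```

View pics/wrist6.png

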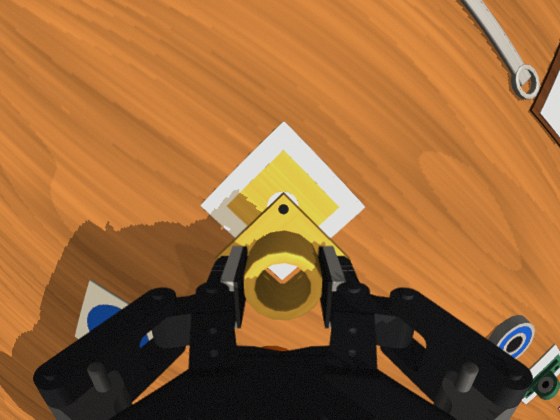

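```bash
python3 - <<'E'
from h import *
info=np.load('pics/wrist6.npy',allow_pickle=True)[0]
W=lambda p,z:pt('wrist',p,z,info)
def rep(n,P,z,s):
    a,b,c=[W(p,z) for p in P]
    an=[np.degrees(np.arctan2(*(q-a)[::-1])) for q in(b,c)]
    print(n,a,[np.hypot(*(q-a)) for q in (b,c)],an)
    m=np.radians(np.mean([an[0]%90,an[1]%90])); u=(b-a)/np.hypot(*(b-a))+(c-a)/np.hypot(*(c-a)); print('  centre',a+u/np.hypot(*u)*s*2**.5/2)
rep('pad',[(284,122),(201,206),(366,208)],.004,.092)
rep('sq',[(284,150),(227,206),(339,207)],.004,.062)
zb=.1-.0107+.006
rep('flange',[(283.5,194),(218,256),(347,254)],zb,.05)
E
```

```text
pad [0.66068754 0.26733062] [np.float64(0.09076330785137539), np.float64(0.09167778512804359)] [np.float64(171.2857432794137), np.float64(-98.60934202405899)]
  centre [0.60828452 0.22878295]
sq [0.64417245 0.25496024] [np.float64(0.06146193036940175), np.float64(0.0610932160423532)] [np.float64(171.13182281408297), np.float64(-98.98917677314934)]
  centre [0.60873675 0.22914724]
flange [0.63627121 0.24995311] [np.float64(0.046211777656363105), np.float64(0.044727585751660554)] [np.float64(171.109949640821), np.float64(-97.41235647722638)]
  centre [0.60797913 0.22875033]
```

```bash
python3 -m pendant '[[0.0005,0,-0.04,-0.006],[0.0005,0,-0.072,-0.006],[0.0005,0,-0.0855,-0.006],[0.0005,0,-0.0855,-0.006],[0.0005,0,-0.0855,-0.006]]'
python3 -m pendant '[[0,0,0,0],[0,0,0,0],[0,0,0,0],[0,0,0,0],[0,0,0.05,0],[0,0,0.1,0],[0.029,-0.31,0.1,0],[0.029,-0.31,0.1,0],[0.029,-0.31,0.1,0],[0.029,-0.31,0.1,0],[0.029,-0.31,0.1,0],[0.029,-0.31,0.1,0]]' 1;python3 -m pendant '[[0,0,0,0],[0,0,0,0]]'; python3 look.py 7 wrist top
```

```text
time: 11.0
tcp_pos: [0.6088, 0.2307, 0.0156]
tcp_rot: [[0.804, 0.594, 0.001], [0.594, -0.804, 0.0], [0.001, 0.0, -1.0]]
wrist_force: [0.2, -0.4, -1.2]
opening: 0.397
time: 12.5
tcp_pos: [0.6369, -0.0848, 0.115]
tcp_rot: [[0.808, 0.589, 0.0], [0.589, -0.808, -0.003], [-0.001, 0.002, -1.0]]
wrist_force: [-0.4, -0.0, -0.4]
opening: 1.0
time: 12.75
tcp_pos: [0.6375, -0.0774, 0.1147]
tcp_rot: [[0.803, 0.596, -0.0], [0.596, -0.803, 0.001], [0.0, -0.001, -1.0]]
wrist_force: [0.5, 0.6, 0.7]
opening: 1.001
12.85 [ 0.6374 -0.0778  0.1148] jaw -53.43 1.0009802150105358 [ -6.   56.8  23.8  77.4 -25.7  51.2 -29. ]
```

View pics/wrist7.png

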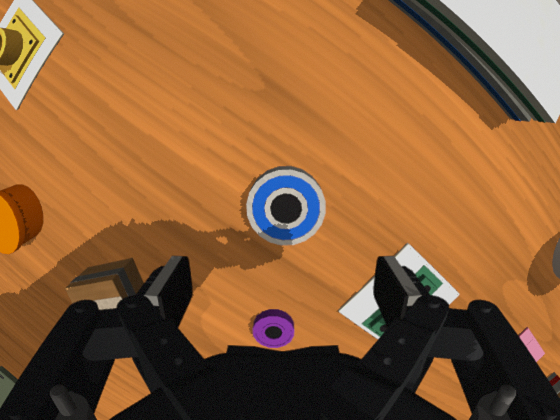

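View pics/top7.png

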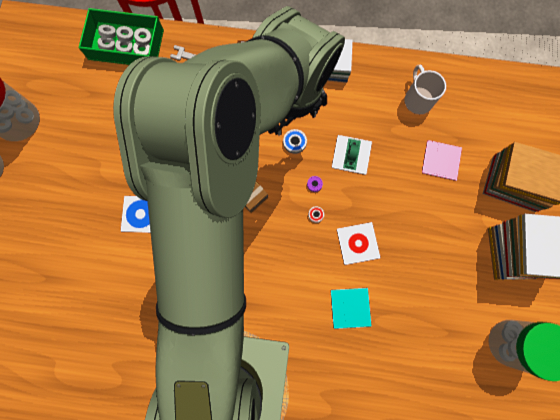

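```bash
python3 - <<'E'
from h import *
info=np.load('pics/wrist7.npy',allow_pickle=True)[0]
print(pt('wrist',(286,207.5),.017,info),proj('wrist',[.6374,-.0778,.017],info))
E
```

```text
[ 0.63910926 -0.08079555] [281.55889689 206.98917025]
```

```bash
python3 -m pendant '[[0.001,-0.0028,-0.05,0],[0.001,-0.0028,-0.09,0],[0.001,-0.0028,-0.1125,0],[0.001,-0.0028,-0.1125,0],[0.001,-0.0028,-0.1125,0]]'
python3 -m pendant '[[0,0,0,0],[0,0,0,0],[0,0,0,0],[0,0,0,0],[0,0,0,0],[0,0,0,0]]' 0 35; python3 look.py 8 wrist
```

```text
time: 13.48
tcp_pos: [0.6391, -0.0818, 0.0038]
tcp_rot: [[0.804, 0.595, 0.002], [0.595, -0.804, -0.0], [0.001, 0.001, -1.0]]
wrist_force: [0.8, 0.5, 0.1]
opening: 1.003
time: 14.22
tcp_pos: [0.6389, -0.0816, 0.0036]
tcp_rot: [[0.804, 0.595, 0.001], [0.595, -0.804, 0.0], [0.001, 0.001, -1.0]]
wrist_force: [-2.5, 1.5, 12.0]
opening: 0.705
14.275 [ 0.6389 -0.0816  0.0036] jaw -53.51 0.7091999715374134 [ -4.2  65.7  20.   79.3 -29.   40.  -26.2]
```

View pics/wrist8.png

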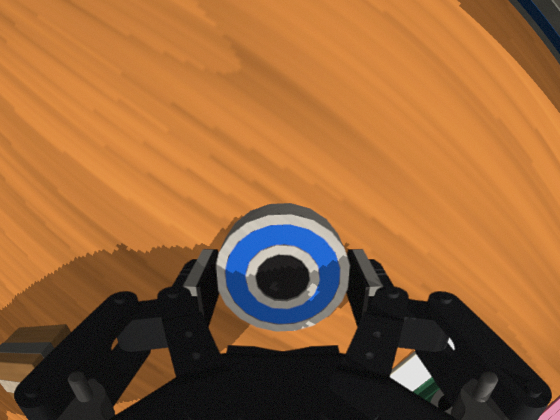

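```bash
python3 -m pendant '[[0,0,0.05,0],[0,0,0.1,0],[-0.245,0.367,0.1,0],[-0.245,0.367,0.1,0],[-0.245,0.367,0.1,0],[-0.245,0.367,0.1,0],[-0.245,0.367,0.1,0],[-0.245,0.367,0.1,0],[-0.245,0.367,0.1,0],[-0.245,0.367,0.1,0],[-0.245,0.367,0.1,0],[-0.245,0.367,0.1,0]]'; python3 -m pendant '[[0,0,0,0]]'; python3 look.py 9 wrist
```

```text
time: 15.78
tcp_pos: [0.3943, 0.2842, 0.1025]
tcp_rot: [[0.805, 0.593, 0.001], [0.593, -0.805, 0.0], [0.0, 0.0, -1.0]]
wrist_force: [-0.1, -0.6, -1.7]
opening: 0.704
time: 15.9
tcp_pos: [0.394, 0.2844, 0.1024]
tcp_rot: [[0.805, 0.593, 0.0], [0.593, -0.805, 0.0], [0.0, 0.0, -1.0]]
wrist_force: [0.6, 0.2, -2.1]
opening: 0.701
15.95 [0.3939 0.2846 0.1023] jaw -53.6 0.7033724525538928 [-52.3  48.1  23.7 111.9 -39.3  28.1 -53.8]
```

View pics/wrist9.png

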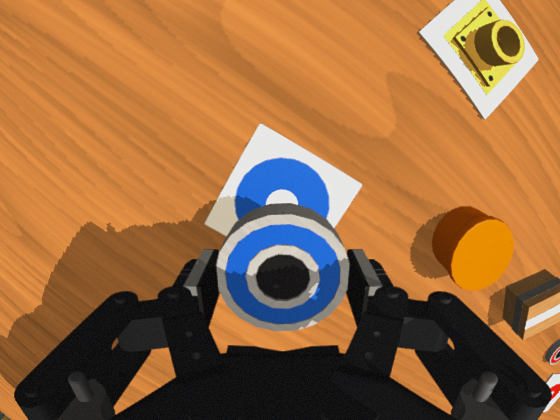

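```bash
python3 - <<'E'
from h import *
info=np.load('pics/wrist9.npy',allow_pickle=True)[0]
W=lambda p,z:pt('wrist',p,z,info)
b,c=W((361,185),.004),W((205,222.5),.004);print((b+c)/2,np.hypot(*(b-c)))
# bearing top centre
z=.1023-.003+.017
ps=[W(p,z) for p in[(217,270),(350,270),(283,215)]]; print((ps[0]+ps[1])/2,np.hypot(*(ps[0]-ps[1])))
z0=.0036
i8=np.load('pics/wrist8.npy',allow_pickle=True)[0]
for th in[(0)]:
    circ=np.array([proj('wrist',[.3942+.037*np.cos(a),.2855+.037*np.sin(a),.004],info) for a in np.linspace(0,6.28,60)]);print(circ.min(0),circ.max(0))
    bc=np.array([proj('wrist',[.3939+.031*np.cos(a),.2846+.031*np.sin(a),.1153],info) for a in np.linspace(0,6.28,60)]);print(bc.min(0),bc.max(0))
E
```

```text
[0.3957657  0.28521783] 0.12650273672328946
[0.39829865 0.28578639] 0.05984861050561479
[232.58370012 157.83258909] [327.8096041  249.15471015]
[212.10629982 213.03867681] [347.82282169 331.14850103]
```

```bash
python3 -m pendant '[[0.0005,0.0013,-0.05,0],[0.0005,0.0013,-0.083,0],[0.0005,0.0013,-0.0957,0],[0.0005,0.0013,-0.0957,0],[0.0005,0.0013,-0.0957,0]]'
python3 -m pendant '[[0,0,0,0],[0,0,0,0],[0,0,0,0],[0,0,0,0],[0,0,0.05,0],[0,0,0.1,0],[0,0,0.1,0]]' 1; python3 look.py 10 wrist
```

```text
time: 16.58
tcp_pos: [0.3942, 0.2866, 0.0072]
tcp_rot: [[0.804, 0.594, 0.001], [0.594, -0.804, 0.0], [0.001, 0.0, -1.0]]
wrist_force: [-0.4, 0.6, -1.1]
opening: 0.703
time: 17.45
tcp_pos: [0.3946, 0.2874, 0.1092]
tcp_rot: [[0.804, 0.595, 0.003], [0.595, -0.804, 0.003], [0.004, -0.0, -1.0]]
wrist_force: [-0.1, 0.8, -1.0]
opening: 0.997
17.5 [0.394  0.2872 0.1075] jaw -53.47 1.0004328643841889 [-53.3  47.9  25.1 111.5 -40.   29.4 -53.2]
```

View pics/wrist10.png

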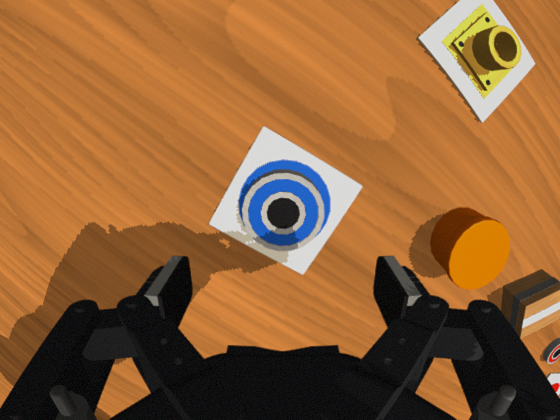

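```bash
python3 -m pendant '[[0.057,-0.445,0,-0.463],[0.057,-0.445,0,-0.463],[0.057,-0.445,0,-0.463],[0.057,-0.445,0,-0.463],[0.057,-0.445,0,-0.463],[0.057,-0.445,0,-0.463],[0.057,-0.445,0,-0.463],[0.057,-0.445,0,-0.463],[0.057,-0.445,0,-0.463],[0.057,-0.445,0,-0.463],[0.057,-0.445,0,-0.463]]'; python3 look.py 11 wrist top
```

```text
time: 18.88
tcp_pos: [0.4509, -0.1572, 0.1065]
tcp_rot: [[0.985, 0.175, -0.0], [0.175, -0.985, 0.001], [-0.0, -0.001, -1.0]]
wrist_force: [-0.8, -0.2, -0.1]
opening: 1.0
18.975 [ 0.4509 -0.1576  0.1065] jaw -79.98 0.9977871103663969 [  3.5  47.   22.  113.3 -37.4  26.9 -26.8]
```

View pics/wrist11.png

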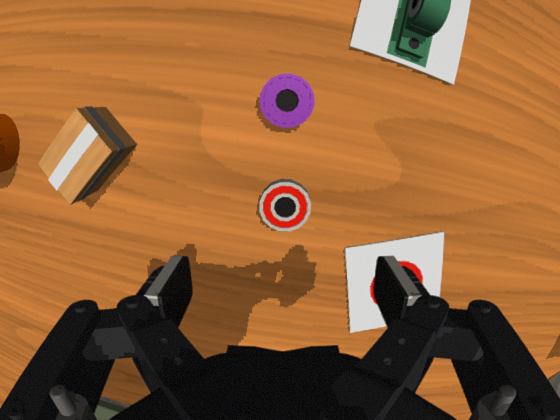

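View pics/top11.png

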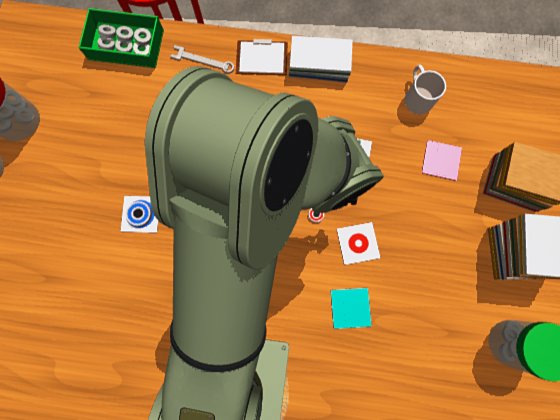

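```bash
python3 - <<'E'
from h import *
info=np.load('pics/wrist11.npy',allow_pickle=True)[0]
print(pt('wrist',(285.5,206.5),.012,info))
info=np.load('pics/wrist10.npy',allow_pickle=True)[0]
w=np.array([pt('wrist',p,.004,info) for p in[(265,126),(362,186),(302,275),(209,223)]]);print('padbig',w.mean(0),'brg',pt('wrist',(284,212),.021,info))
E
```

```text
[ 0.45277624 -0.15950609]
padbig [0.39572414 0.284842  ] brg [0.3951768  0.28510091]
```

```bash
python3 -m pendant '[[0.0015,-0.0015,-0.05,0],[0.0015,-0.0015,-0.09,0],[0.0015,-0.0015,-0.1035,0],[0.0015,-0.0015,-0.1035,0],[0.0015,-0.0015,-0.1035,0]]'
python3 -m pendant '[[0,0,0,0],[0,0,0,0],[0,0,0,0],[0,0,0,0],[0,0,0,0],[0,0,0,0],[0,0,0,0]]' 0 30; python3 look.py 12 wrist
```

```text
time: 19.6
tcp_pos: [0.4529, -0.16, 0.0043]
tcp_rot: [[0.985, 0.173, 0.001], [0.173, -0.985, -0.001], [0.001, 0.001, -1.0]]
wrist_force: [0.4, -0.0, -0.8]
opening: 1.001
time: 20.48
tcp_pos: [0.4525, -0.1599, 0.0036]
tcp_rot: [[0.985, 0.173, 0.001], [0.173, -0.985, 0.0], [0.001, -0.0, -1.0]]
wrist_force: [-0.7, 1.0, 12.5]
opening: 0.448
20.525 [ 0.4525 -0.1599  0.0036] jaw -80.05 0.4495123547637888 [ 10.6  57.3   9.3 114.8 -44.2  11.3 -20.8]
```

View pics/wrist12.png

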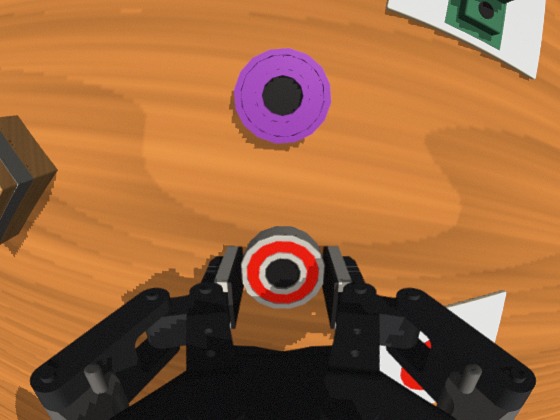

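```bash
python3 -m pendant '[[0,0,0.05,0],[0,0,0.09,0],[-0.0595,-0.1125,0.09,0],[-0.0595,-0.1125,0.09,0],[-0.0595,-0.1125,0.09,0],[-0.0595,-0.1125,0.09,0],[-0.0595,-0.1125,0.09,0],[-0.0595,-0.1125,0.09,0]]'; python3 look.py 13 wrist
```

```text
time: 21.52
tcp_pos: [0.3934, -0.2715, 0.093]
tcp_rot: [[0.985, 0.175, -0.0], [0.175, -0.985, 0.0], [-0.0, -0.0, -1.0]]
wrist_force: [0.8, -0.1, -0.9]
opening: 0.446
21.575 [ 0.3933 -0.2717  0.093 ] jaw -79.97 0.44632169948975 [ 20.6  48.   18.7 113.7 -35.8  24.1 -13.2]
```

View pics/wrist13.png

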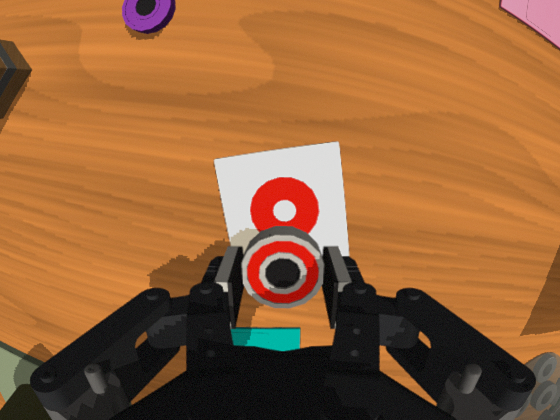

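```bash
python3 - <<'E'
from h import *
info=np.load('pics/wrist13.npy',allow_pickle=True)[0]
print('ring hole',pt('wrist',(284.5,210.5),.004,info),pt('wrist',(284.5,210),.004,info))
z=.093-.0036+.012
print('brg bore',pt('wrist',(283,272),z,info))
i12=np.load('pics/wrist12.npy',allow_pickle=True)[0]; print('at pick',pt('wrist',(283,272),.012,i12))
E
```

```text
ring hole [ 0.39365588 -0.27337449] [ 0.3940406  -0.27330568]
brg bore [ 0.39445981 -0.27195239]
at pick [ 0.45365107 -0.16029742]
```

```bash
python3 -m pendant '[[-0.0005,-0.0014,-0.05,0],[-0.0005,-0.0014,-0.075,0],[-0.0005,-0.0014,-0.0857,0],[-0.0005,-0.0014,-0.0857,0],[-0.0005,-0.0014,-0.0857,0]]'
python3 -m pendant '[[0,0,0,0],[0,0,0,0],[0,0,0,0],[0,0,0,0],[0,0,0.05,0],[0,0,0.1,0],[0,0,0.1,0]]' 1; python3 look.py 14 wrist
python3 -m pendant '[[-0.02,0,0.15,0],[-0.02,-0.25,0.25,0],[-0.02,-0.25,0.25,0],[-0.02,-0.25,0.25,0],[-0.02,-0.25,0.25,0],[-0.02,-0.25,0.25,0],[-0.02,-0.25,0.25,0],[-0.02,-0.25,0.25,0]]'; python3 look.py 15 top side
```

```text
time: 22.2
tcp_pos: [0.3927, -0.2739, 0.008]
tcp_rot: [[0.985, 0.173, 0.001], [0.173, -0.985, -0.001], [0.0, 0.001, -1.0]]
wrist_force: [0.0, 0.4, -0.7]
opening: 0.443
time: 23.08
tcp_pos: [0.3934, -0.2743, 0.11]
tcp_rot: [[0.985, 0.173, 0.004], [0.173, -0.985, -0.002], [0.003, 0.003, -1.0]]
wrist_force: [-0.3, 0.2, -0.9]
opening: 1.003
23.125 [ 0.393  -0.2738  0.1084] jaw -80.01 0.9991453000497578 [ 19.5  46.6  21.2 113.1 -35.9  26.7 -12.8]
time: 24.12
tcp_pos: [0.372, -0.5245, 0.3559]
tcp_rot: [[0.985, 0.172, -0.001], [0.172, -0.985, 0.001], [-0.0, -0.001, -1.0]]
wrist_force: [0.2, 0.8, -0.6]
opening: 1.002
24.225 [ 0.3726 -0.5233  0.3561] jaw -80.02 1.0013830163890496 [ 40.7  45.5  32.4  53.8 -22.6  86.  -13.6]
```

View pics/wrist14.png

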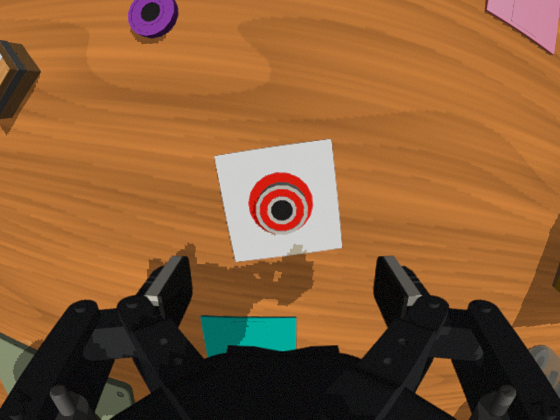

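View pics/top15.png

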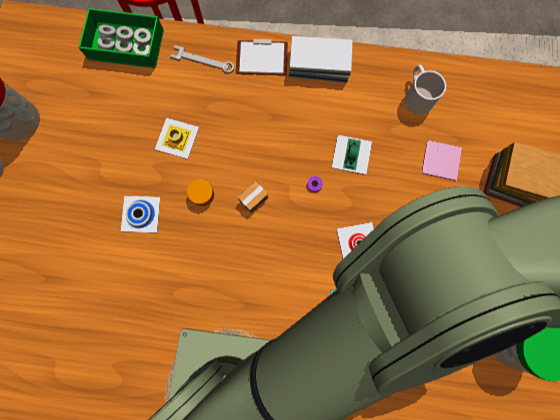

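View pics/side15.png

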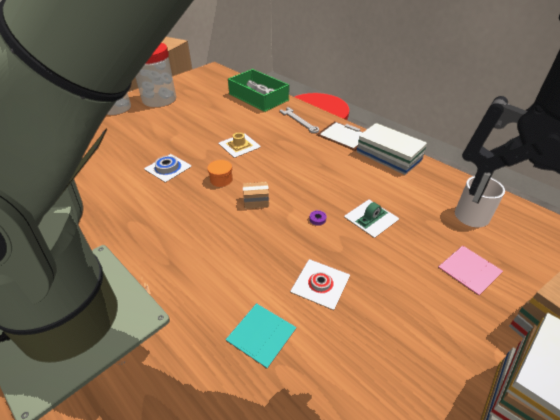

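```bash
python3 - <<'E'
import cv2,numpy as np
i=cv2.imread('pics/top15.png');w=cv2.imread('pics/wrist14.png')
R=lambda c,f:cv2.resize(c,None,fx=f,fy=f,interpolation=cv2.INTER_CUBIC)
a=R(i[112:164,150:204],7);b=R(w[130:270,205:350],2.6)[:364]
b=b[:364];h=max(len(a),len(b));P=lambda x:np.pad(x,((0,h-len(x)),(0,0),(0,0)))
print(a.shape,b.shape);cv2.imwrite('pics/chk.png',np.hstack([P(a),P(b)]))
E
```

```text
(364, 378, 3) (364, 377, 3)
```

View pics/chk.png

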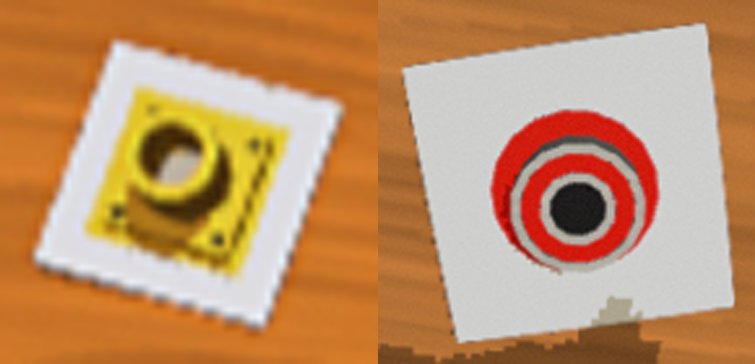

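```bash
python3 - <<'E'
from h import *
info=np.load('pics/wrist14.npy',allow_pickle=True)[0]
S=lambda p:(205+(p[0]+.5)/2.6-.5,130+(p[1]+.5)/2.6-.5)
w=np.array([pt('wrist',S(p),.004,info) for p in[(25,68),(328,24),(356,304),(80,342)]])
print('small pad',w.mean(0),'brg',pt('wrist',S((199,209)),.016,info))
T=lambda p:(150+(p[0]+.5)/7-.5,112+(p[1]+.5)/7-.5)
q=np.array([pt('top',T(p),.004) for p in[(115,41),(343,103),(265,327),(36,262)]])
hh=np.array([pt('top',T(p),.010) for p in[(152,108),(253,146),(219,240),(117,214)]])
print('bush pad',q.mean(0),'holes',hh.mean(0),'ring',pt('top',T((176,162)),.036))
for v in(q,hh):print([round(np.degrees(np.arctan2(*(v[(k+1)%4]-v[k])[::-1]))%90,1) for k in range(4)],[round(np.hypot(*(v[(k+1)%4]-v[k])),4) for k in range(4)])
E
```

```text
small pad [ 0.3941685 -0.273228 ] brg [ 0.39232489 -0.27414452]
bush pad [0.60784388 0.23043406] holes [0.60770744 0.2306968 ] ring [0.60396983 0.22711575]
[np.float64(81.6), np.float64(81.5), np.float64(81.2), np.float64(81.9)] [np.float64(0.0914), np.float64(0.0926), np.float64(0.0907), np.float64(0.092)]
[np.float64(76.2), np.float64(81.1), np.float64(82.7), np.float64(83.1)] [np.float64(0.0417), np.float64(0.0389), np.float64(0.04), np.float64(0.0436)]
```

```bash
python3 - <<'E'
from h import *
i=cv2.imread('pics/top15.png');f=10
c=cv2.resize(i[112:164,150:204],None,fx=f,fy=f,interpolation=cv2.INTER_CUBIC)
T=lambda q:tuple(int(v) for v in ((q[0]-150+.5)*f-.5,(q[1]-112+.5)*f-.5))
cx,cy=.6078,.2305;a=np.radians(-8.5)
def sq(s,z):return np.array([T(proj('top',[cx+s/2*(X*np.cos(a)-Y*np.sin(a)),cy+s/2*(X*np.sin(a)+Y*np.cos(a)),z])) for X,Y in[(1,1),(1,-1),(-1,-1),(-1,1)]])
def ci(r,z):return np.array([T(proj('top',[cx+r*np.cos(t),cy+r*np.sin(t),z])) for t in np.linspace(0,6.28,50)])
for p,col in[(sq(.092,.004),(255,0,0)),(sq(.05,.010),(0,0,255)),(ci(.018,.036),(0,255,0)),(ci(.012,.036),(0,255,0))]:cv2.polylines(c,[p.astype(np.int32)],True,col,1)
cv2.imwrite('pics/ov.png',c)
E
```

```text
(no output)
```

View pics/ov.png

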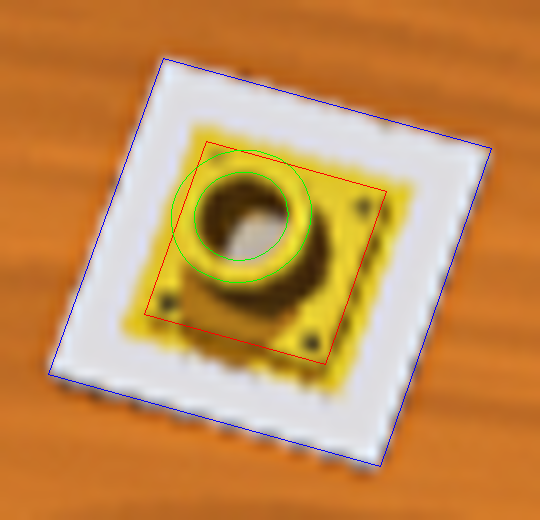

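```bash
python3 -m pendant '[[0.2,0.65,-0.1,0],[0.2,0.65,-0.1,0],[0.2,0.65,-0.1,0],[0.2,0.65,-0.1,0],[0.2,0.65,-0.1,0],[0.2,0.65,-0.1,0],[0.2,0.65,-0.1,0],[0.2,0.65,-0.1,0],[0.2,0.65,-0.1,0],[0.236,0.754,-0.22,0],[0.236,0.754,-0.22,0],[0.236,0.754,-0.22,0]]'; python3 -m pendant '[[0,0,0,0],[0,0,0,0],[0,0,0,0]]'; python3 look.py 16 wrist; python3 -c "
import cv2
w=cv2.imread('pics/wrist16.png');cv2.imwrite('pics/w16c.png',cv2.resize(w[110:300,190:380],None,fx=3,fy=3,interpolation=cv2.INTER_CUBIC))"
```

```text
time: 25.72
tcp_pos: [0.5854, 0.164, 0.1787]
tcp_rot: [[0.985, 0.174, -0.001], [0.174, -0.985, 0.0], [-0.001, -0.0, -1.0]]
wrist_force: [0.5, -0.3, 0.7]
opening: 1.0
time: 26.1
tcp_pos: [0.5859, 0.1607, 0.1808]
tcp_rot: [[0.985, 0.172, 0.001], [0.172, -0.985, 0.0], [0.001, -0.0, -1.0]]
wrist_force: [-0.6, -0.8, -0.3]
opening: 0.999
26.15 [0.586  0.1608 0.1808] jaw -80.11 0.9979472555706872 [-33.7  51.1  34.7  82.2 -32.1  56.6 -71.3]
```

View pics/w16c.png

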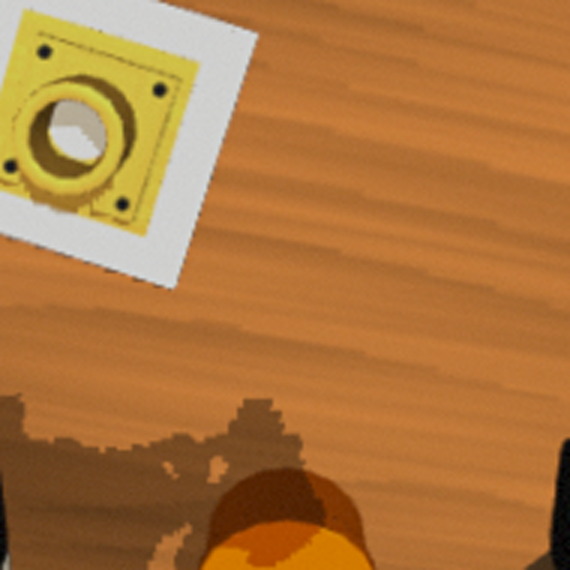

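```bash
python3 - <<'E'
from h import *
info=np.load('pics/wrist16.npy',allow_pickle=True)[0]
S=lambda p:(190+(p[0]+.5)/3-.5,110+(p[1]+.5)/3-.5)
W=lambda P,z:np.array([pt('wrist',S(p),z,info) for p in P])
s=W([(23,10),(200,62),(147,237)],.004);h=W([(45,51),(160,90),(122,204),(10,166)],.010)
print('square',(s[0]+s[2])/2,'holes',h.mean(0),(h[0]+h[2])/2)
an=lambda a,b:np.degrees(np.arctan2(*(b-a)[::-1]))%90
print(an(s[0],s[1]),an(s[1],s[2]),[an(h[k],h[(k+1)%4]) for k in range(4)])
E
```

```text
square [0.6086472  0.22956834] holes [0.60819826 0.22877251] [0.60827782 0.22876316]
82.02320376090621 81.98544470490535 [np.float64(79.84575998872832), np.float64(79.98290481121126), np.float64(80.30437028495466), np.float64(80.00931545307834)]
```

```bash
python3 look.py 17 top; python3 - <<'E'
import cv2
i=cv2.imread('pics/top17.png');cv2.imwrite('pics/t17.png',i);cv2.imwrite('pics/t17c.png',cv2.resize(i[215:275,330:390],None,fx=9,fy=9,interpolation=cv2.INTER_CUBIC))
E
```

```text
26.2 [0.5861 0.1609 0.1807] jaw -80.1 1.00134386257121 [-33.7  51.2  34.7  82.2 -32.1  56.6 -71.3]
```

View pics/t17c.png

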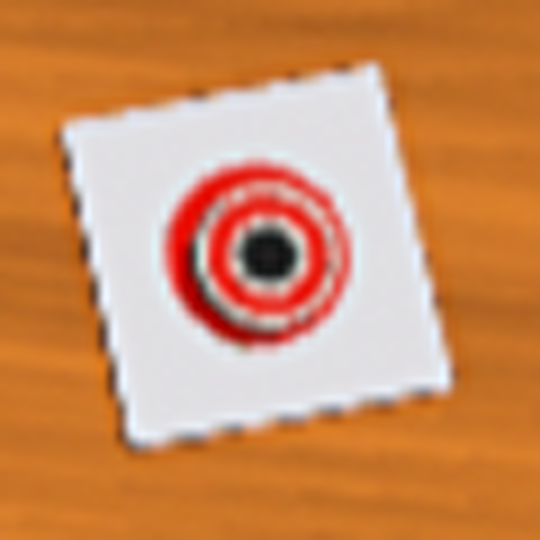

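View pics/t17.png

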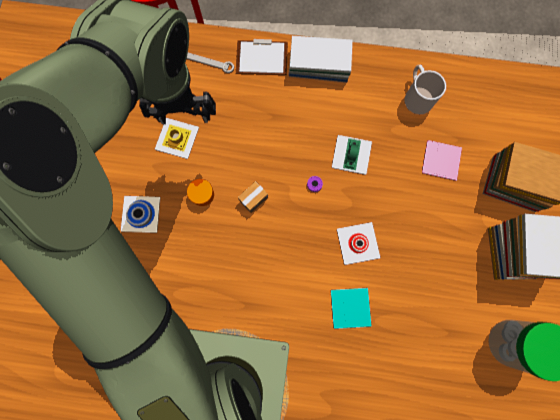

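```bash
python3 - <<'E'
from h import *
S=lambda p:(330+(p[0]+.5)/9-.5,215+(p[1]+.5)/9-.5)
print(pt('top',S((258,254)),.004),pt('top',S((269,254)),.016))
E
```

```text
[ 0.39271597 -0.27219232] [ 0.39143078 -0.2732088 ]
```

```bash
python3 -c "
from workcell import env
print(env.job_done())"
```

```text
the job is handed in; nothing more can be done
None
```

The job is handed in: all four parts are on their own pads, the same way up as before and let go. It took about 26 s of the 106 s, and the highest wrist force in any reading was about 12 N.

Offsets from the pad outlines in the last camera checks:

| Part | Distance from centre | Alignment |
|---|---|---|
| Pillow block | about 1.5 mm | foot within 1° of the bar |
| Flanged bush | about 1 mm | flange edges about 2° off the square |
| Large bearing | about 0.6 mm | round, not applicable |
| Small bearing | about 1.6–2 mm | round, not applicable |

- **Not corrected:** I left the 2° on the bush and the 1.6–2 mm on the small bearing as they were. Both parts lie well inside their outlines.
- **Disagreement:** one reading of the bush's sleeve top from the top camera put it about 5 mm off. That reading was hard to make against the shadow. The flange holes in the top view and a close wrist view both showed it within about 1 mm.
- **Left alone:** the tin, carton and purple bearing look unmoved in the last top picture; I compared them by eye only. The arm is clear of everything.

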